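# Shut the loaded drawer and hold the sprung hatch just under its balance point

### The job

The chest on the welding table has been loaded: first push its drawer fully home. Then take the bar of its sprung hatch (the hood beside the drawer), raise the hatch a little past its balance point without letting it fly open, bring it back and finish still holding it, at rest, about 5 to 10 degrees below the balance point, so that it would fall shut by itself if let go. Leave the other things on the table alone.

Things in the scene. Friction and masses are not known exactly. Their poses are not given: they have to be found in the camera images.
- chest: Fixed grey steel bench chest, 160 mm deep (x) x 304 mm wide (y) x 85 mm high; origin at the centre of its underside, x axis pointing to its back, y to its left, z up. Its right part (-y) is a drawer bay with a flat top at 85 mm; its left part is an open tray covered by the hatch.
- hatch: Aluminium sheet hood, 160 mm deep x 180 wide x 90 high, hinged along its lower back edge on the chest's left part (shut: 85 to 175 mm above the table). Origin: middle of hinge line; the front face, 160 mm along its -x, carries the bar. 1.4 to 2.1 kg, eased by a hinge spring: tips shut below the balance point, open above it. About 5 N up at the bar lifts it; 0.5 to 1 N holds it 5 to 10 degrees below.
- hatch_bar (a point): Middle of the hatch's round steel grip bar: 12 mm thick, 110 mm long, level, parallel to the chest's y, 45 mm before the front face (39 mm clear) and 25 mm below the hood's top; shut, 150 mm above the table. In the hatch's frame x -205, z +65 mm from the hinge line: it swings on a 215 mm radius, up and away from the robot. Can be pinched from above; rolls between the fingers as the hatch turns.
- hinge_axis (a point): Middle of the hatch's hinge line, at the chest's back edge, 85 mm above the table: 80 mm along the chest's x and 55 mm along its y from the chest's origin. The line runs along the chest's y.
- hinge (a joint): Hatch angle in rad: 0 shut, growing as it is raised. Balance point 0.98 rad (56 degrees), the same whatever the hatch weighs. It counts as flown open above 1.4 rad; stop at 1.6 rad.
- drawer (a joint): Drawer opening in m: 0 fully home (rigid stop), up to 0.09 m out towards the robot. Stays where it is left; about 2 N moves it.
- drawer_front (a point): Centre of the front of the small steel lip (70 mm wide, 8 mm thick) on the drawer's grey front panel, 68 mm above the table; the panel (90 mm wide, from 6 to 74 mm above the table) lies 12 mm behind it. 105 mm to the right (-y) of the chest's middle; with the drawer home it is 94 mm in front of the chest's origin.
- angle_stop: Bystander: loose perforated dark steel angle, 70 x 50 mm foot, 100 mm high, beside the chest; origin under its middle.
- tube_offcut: Bystander: loose upright steel tube, 48 mm across, 50 mm high, beside the chest; origin at the centre of its underside.
- clamp_bolt: Bystander: loose steel fixture bolt standing on its foot, head 40 mm across, 38 mm high, before the chest's left corner; origin at the centre of its underside.
- f_clamp: Bystander: loose F clamp lying flat, 260 mm bar with blue jaws and an orange handle; origin under the middle of its bar.
- paste_tin: Bystander: loose closed metal tin, 70 mm across, 75 mm high; origin at the centre of its underside.
- wrench: Bystander: loose wrench lying flat, 180 mm long.
- level: Bystander: loose aluminium spirit level standing on edge, 300 x 22 x 50 mm; origin under its middle.

How it is judged:
On the way, in this order (a step that is already met when the one before it is completed fails the run):
1. the drawer is pushed fully home while the hatch is still shut (value of joint drawer below 0.004 m and value of joint hinge below 0.15 rad), for 0.1 s.
2. the robot has raised the hatch past its balance point (value of joint hinge above 1.01 rad and (contact force between hatch and the arm above 0.2 N or contact force between hatch and the fingers above 0.2 N) and value of joint drawer below 0.006 m), for 0.1 s.
At the end, for the whole second after the job is handed in: The hatch is at rest (under 0.05 rad/s) between 0.74 and 0.95 rad, that is 2 to 14 degrees below its balance point of 0.98 rad, carried by the robot (contact over 0.2 N), and the drawer is home within 6 mm (value of joint hinge between 0.74 and 0.95 rad and velocity of joint hinge between -0.05 and 0.05 rad/s and (contact force between hatch and the arm above 0.2 N or contact force between hatch and the fingers above 0.2 N) and value of joint drawer below 0.006 m); the arm keeps its last pose, push and grip.
It fails at once if the hatch flies open (value of joint hinge above 1.4 rad).
It fails at once if another thing on the table is disturbed (moved over 20 mm) (distance of any of angle_stop, tube_offcut, clamp_bolt, f_clamp, paste_tin, wrench, level from where it was at the start of the episode above 0.02 m).
It also fails if it takes over 48 s, if anything falls off the work surface, if the arm or the gripper's body presses on something with over 40 N, if the wrist force passes 120 N, or if a joint passes its speed limit or range.

### The arm

A 7-joint arm with a two-finger parallel gripper is mounted at the origin on the work surface. World frame = base frame: x ahead of the robot, y to its left, z up, the work surface at z = 0. Lengths are in m, angles in rad, forces in N, time in s.
With the tool pointing down it reaches from about 0.425 to 0.925 m from the base axis. Payload 6.8 kg.
Tool frame: the origin (TCP) lies midway between the tips of the shut fingers; the grasp point (between the pads) lies 19 mm behind it; z points along the fingers, y is the line along which they close (so a half turn about z gives the same grasp; the last joint's range is limited). The gripper opens to 85 mm and grips with 20 to 120 N. Pads are 22 mm wide; open, the fingers measure 114 mm over their backs; the gripper's body (76 mm by 85 mm) begins 54 mm behind the grasp point. The pads swing forward as they close: fully open they stand 13 mm farther back than shut.
Start: joints at [1.05, 0.477, 0.022, 1.555, -0.011, 1.109, -0.083], TCP at [0.271, -0.618, 0.231] pointing down, gripper open.
Joint ranges: [-2.96, 2.96], [-0.34, 2.1], [-1.41, 1.46], [0.24, 2.44], [-1.37, 4.51], [0.17, 1.92], [-2.96, 2.96]. Speed limits (rad/s): [2.39, 2.39, 3.14, 3.14, 3.14, 3.14, 3.14].

### API

Orientations are given as a unit quaternion [w, x, y, z].
In Python, from station import bot gives the robot as it stands.
- The arm moves only by the tool jog_arm, never from a script. Its argument "rows" is a list of rows, each an object of numbers: "fingers": the finger opening in mm, from 0 to 85.4; "x", "y", "z": the shift along the tool's x, y, z in mm; "ax", "ay", "az": the turn, a rotation vector about the tool's x, y, z in degrees. A call has exactly 8 rows; each row shifts and turns the commanded pose from where the row before left it, along the tool's axes as they then stand; what a row does not reach is not made up. A row lasts 1/10 s, in which the tool goes at most 50 mm and 8.59 degrees, less where a joint would pass 70% of its speed; a pose out of reach is approached as far as the arm can. A call with a gripper value outside its range is refused whole. The fingers move at their own pace and stop on an object; "force" is the grip in N (left out, the last holds). Time passes only in rows, so rows that do not move let the fingers close, or fill a call up. It gives the time, the measured TCP pose, the force, the opening and the grip force at its end, in the units of the state.
- bot.get_obs(): the state, without advancing time (a new reading comes with each control period).
- bot.read_camera(name): name is "scene" or "top"; returns a dict with "pixels" (420x560x3 uint8, red, green, blue), "vertical_fov" (degrees; the focal length in pixels is half the picture's height over the tangent of half this angle, whatever the lens; pixels are square), "cx", "cy" (the principal point, pixels), "dist_coeffs" ([k1, k2, p1, p2, k3] as OpenCV has them; the pictures are not rectified), "world_from_camera" (4x4, takes a point from camera to world coordinates). Camera axes: x right, y down, z forward; pixel columns grow to the right and rows downward; lengths in m; the calibration is good to about 2 mm. A picture is of the moment at which its call begins. There is no depth.
- bot.hand_in(): hands the job in; it is judged then, once.
The state is a dict: "t": time; "q": joint angles; "joint_vel": joint speeds; "joint_torque": joint torques, N m; "eef_pos": TCP position; "tool_rot": TCP orientation; "contact_force": force on the tool from outside, world axes, zero at the start; "torque": the same for the moment, N m; "gripper_width": opening from 0.0 (shut) to 1.0 (fully open); "grasp_force": force on a finger pad.
Only numpy, scipy, OpenCV 4.12 (cv2) and the standard library are available. Lean on these libraries where they do the work, as an engineer would, in place of code of your own. Each camera call takes 0.05 s, during which the arm holds its last target. There are 200 camera calls.

## Working session

There is one attempt and no reset: what is moved stays moved. The work goes in short steps, Python scripts to look and compute and a tool call to move; the robot and the scene stay as the last step left them, time stands still between calls to the robot, and variables do not carry over. Pictures are saved under pics/ and viewed, at most 10 in all, crops included, and the job is handed in when it is done.

Besides the shell and the picture viewer there is one more tool, called in YAML: its name, and indented under it one key for each argument. jog_arm: Moves the arm, as the interface text tells. Its arguments: {"type":"object","properties":{"rows":{"type":"array","items":{"type":"object","properties":{"fingers":{"type":"number"},"x":{"type":"number"},"y":{"type":"number"},"z":{"type":"number"},"ax":{"type":"number"},"ay":{"type":"number"},"az":{"type":"number"}}}},"force":{"type":"number"}},"required":["rows"]}

```bash
mkdir -p pics; ls; python3 - <<'E'
from station import bot
import cv2,pickle
d={}
for n in("scene","top"):
    c=bot.read_camera(n);d[n]=c
    cv2.imwrite(f"pics/{n}0.png",cv2.cvtColor(c["pixels"],cv2.COLOR_RGB2BGR))
    print(n,c["vertical_fov"],c["cx"],c["cy"],c["dist_coeffs"],c["world_from_camera"])
pickle.dump(d,open("d0.pkl","wb"))
o=bot.get_obs();print(o)
E
```

```text
pics
scene 56.53829856715408 276.29677565287744 201.47003623610775 [-0.09982356  0.          0.          0.          0.        ] [[-1.19388596e-01  7.80219823e-01 -6.14006019e-01  1.23015852e+00]
 [ 9.92847315e-01  9.33491632e-02 -7.44321358e-02  8.76033447e-02]
 [-7.56479741e-04 -6.18500575e-01 -7.85783982e-01  9.98123989e-01]
 [ 0.00000000e+00  0.00000000e+00  0.00000000e+00  1.00000000e+00]]
top 47.53932100396983 271.7447891247935 209.0109090987068 [-0.01396822  0.          0.          0.          0.        ] [[-0.02149364 -0.99676486  0.07744574  0.45930174]
 [-0.9997434   0.02087432 -0.00879757  0.02140087]
 [ 0.00715249 -0.07761496 -0.99695775  1.40484318]
 [ 0.          0.          0.          1.        ]]
{'t': 0.1, 'q': array([ 1.04994592,  0.47772873,  0.02236668,  1.55635337, -0.0115177 ,
        1.10928557, -0.08309726]), 'joint_vel': array([ 2.09994928e-04, -1.05070132e-03,  1.66255294e-03, -2.45770865e-03,
        3.94728386e-05,  1.87887066e-03, -1.18517665e-03]), 'joint_torque': array([ 4.34012676e-03, -5.97759676e+01,  1.61351681e+00, -2.81955475e+01,
        1.27724122e-02,  5.02009076e-03, -1.26373484e-05]), 'eef_pos': array([ 0.27053084, -0.6178358 ,  0.23041549]), 'tool_rot': array([-7.92059187e-04,  9.78780445e-01,  2.04910133e-01, -2.24677302e-04]), 'contact_force': array([-0.2356703 ,  0.07273486, -0.28882424]), 'torque': array([ 0.00890764,  0.00734166, -0.00739443]), 'grasp_force': 0.0, 'gripper_width': 0.9993002746466132}
```

View pics/scene0.png

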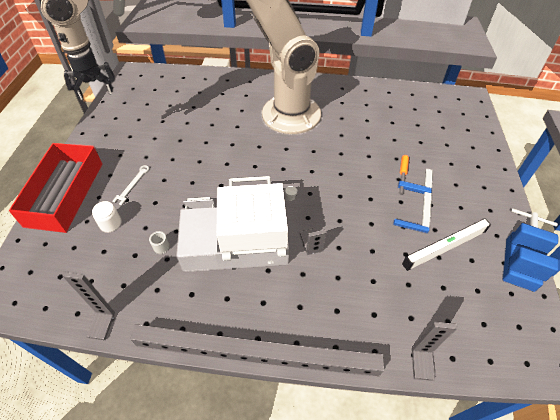

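View pics/top0.png

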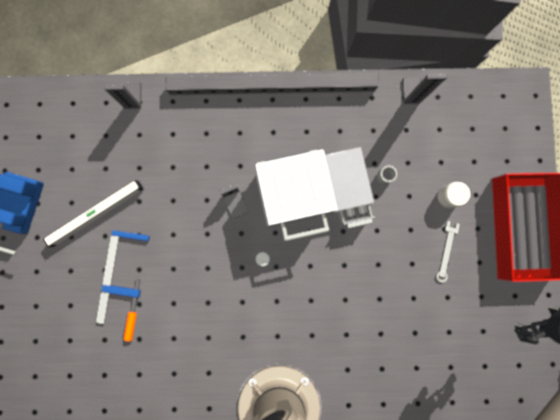

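The scene camera looks back at the robot and shows the chest around (235,225), with the bar at (250,181). In the top view the hood is around (297,187), the bar around (305,232), the drawer lip around (358,222), the clamp bolt at (263,260) and the tube at (389,174). I'll enlarge both.

```bash
python3 - <<'E'
import cv2
a=cv2.imread("pics/top0.png")[140:280,215:405];cv2.imwrite("pics/topc.png",cv2.resize(a,None,fx=4,fy=4,interpolation=cv2.INTER_CUBIC))
a=cv2.imread("pics/scene0.png")[165:280,145:335];cv2.imwrite("pics/scenec.png",cv2.resize(a,None,fx=4,fy=4,interpolation=cv2.INTER_CUBIC))
E
```

```text
(no output)
```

View pics/topc.png

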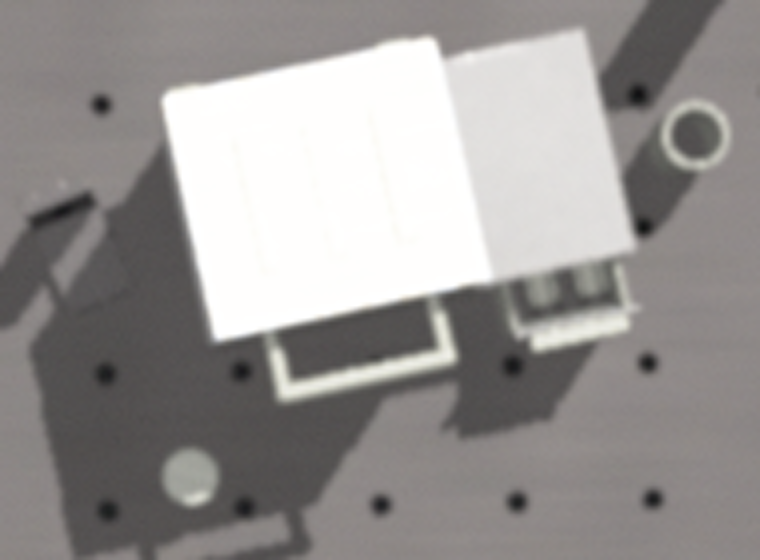

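View pics/scenec.png

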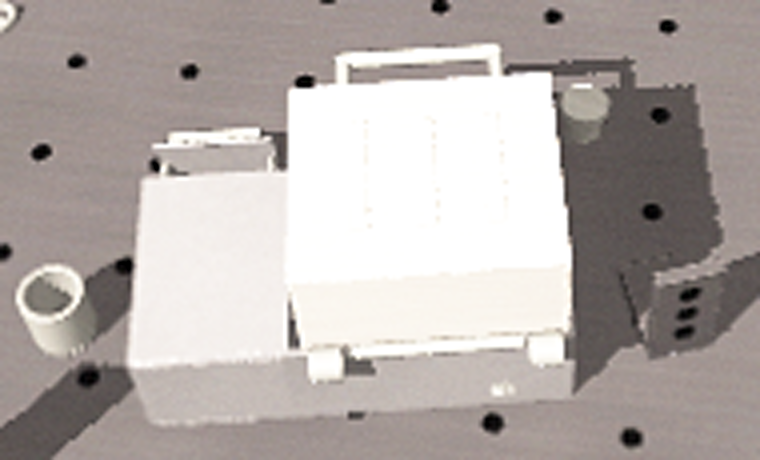

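The crops show the bar ends in the top crop at (284,391) and (452,353), matching (498,51) and (340,58) in the scene crop. The hood corners, bay corners and lip are also clear. Next I'll triangulate these and fit the chest pose.

```bash
cat > h.py <<'E'
import numpy as np,cv2,pickle
from scipy.optimize import least_squares
def K(c):
    f=210/np.tan(np.radians(c["vertical_fov"])/2);return np.array([[f,0,c["cx"]],[0,f,c["cy"]],[0,0,1.]])
def proj(c,P):
    T=np.linalg.inv(c["world_from_camera"]);r=cv2.Rodrigues(T[:3,:3])[0]
    return cv2.projectPoints(np.atleast_2d(P).astype(float),r,T[:3,3],K(c),np.array(c["dist_coeffs"]))[0][:,0]
def tri(cs,uv):
    return least_squares(lambda p:np.concatenate([(proj(c,p)[0]-u) for c,u in zip(cs,uv)]),[.55,0,.1]).x
E
python3 - <<'E'
from h import *
d=pickle.load(open("d0.pkl","rb"));T,S=d["top"],d["scene"]
t=lambda u,v:np.array([215+(u+.5)/4-.5,140+(v+.5)/4-.5]);s=lambda u,v:np.array([145+(u+.5)/4-.5,165+(v+.5)/4-.5])
P={"barL":(t(284,391),s(498,51),[-.125,.11,.15]),"barR":(t(452,353),s(340,58),[-.125,0,.15]),
"hFR":(t(490,280),s(290,88),[-.08,-.035,.175]),"hFL":(t(215,338),s(552,75),[-.08,.145,.175]),"hBL":(t(165,95),s(570,268),[.08,.145,.175]),"hBR":(t(435,40),s(288,282),[.08,-.035,.175]),
"bBR":(t(583,30),s(130,362),[.08,-.152,.085]),"bFR":(t(635,248),s(143,178),[-.08,-.152,.085]),
"lipL":(t(533,350),s(262,130),None),"lipR":(t(630,325),s(170,136),None)}
for k,v in P.items():print(k,tri((T,S),v[:2]).round(4))
def W(p,l):
    x,y,a=p;c,s_=np.cos(a),np.sin(a);l=np.atleast_2d(l);return np.c_[x+c*l[:,0]-s_*l[:,1],y+s_*l[:,0]+c*l[:,1],l[:,2]]
ks=[v for v in P.values() if v[2]];L=[v[2] for v in ks]
f=lambda p:np.r_[(proj(T,W(p,L))-[v[0] for v in ks]).ravel(),(proj(S,W(p,L))-[v[1] for v in ks]).ravel()]
r=least_squares(f,[.6,0,-.2],loss="soft_l1");p=r.x
print(p,np.degrees(p[2]),f(p).reshape(-1,2).round(1).tolist())
for n,l in dict(bar=[-.125,.055,.15],hinge=[.08,.055,.085],lipHome=[-.094,-.105,.068]).items():print(n,W(p,l).round(4))
c,s_=np.cos(p[2]),np.sin(p[2])
for k in("lipL","lipR"):
    q=tri((T,S),P[k][:2])-[p[0],p[1],0];print(k,(c*q[0]+s_*q[1]).round(4),(-s_*q[0]+c*q[1]).round(4),q[2].round(3))
E
```

```text
barL [ 0.4812 -0.0243  0.1498]
barR [ 0.5038 -0.1358  0.1526]
hFR [ 0.5502 -0.1602  0.1699]
hFL [0.5162 0.0196 0.1692]
hBL [0.6761 0.0488 0.169 ]
hBR [ 0.7088 -0.1283  0.1699]
bBR [ 0.7313 -0.2435  0.0838]
bFR [ 0.5771 -0.2757  0.0827]
lipL [ 0.5079 -0.2043  0.0645]
lipR [ 0.524  -0.2729  0.0669]
[ 0.6250035  -0.10913565  0.19405738] 11.118668798587859 [[0.3, 0.0], [-0.9, 0.6], [0.0, -1.4], [0.9, -1.0], [0.3, -0.2], [0.1, -0.9], [-0.1, -0.6], [-0.0, 0.3], [-0.4, -0.1], [1.2, 0.3], [0.3, -0.3], [-0.5, -0.8], [0.2, -1.5], [-0.4, -0.6], [0.1, 0.3], [1.1, -0.7]]
bar [[ 0.4917 -0.0793  0.15  ]]
hinge [[ 0.6929 -0.0397  0.085 ]]
lipHome [[ 0.553  -0.2303  0.068 ]]
lipL -0.1332 -0.0708 0.065
lipR -0.1307 -0.1412 0.067
```

jog_arm:
  rows:
    - {"x": 35, "y": -27, "fingers": 0}
    - {"x": 35, "y": -27, "fingers": 0}
    - {"x": 35, "y": -27, "fingers": 0}
    - {"x": 35, "y": -27, "fingers": 0}
    - {"x": 35, "y": -27, "fingers": 0}
    - {"x": 35, "y": -27, "fingers": 0}
    - {"x": 35, "y": -27, "fingers": 0}
    - {"x": 35, "y": -27, "fingers": 0}

```text
invalid input
```

jog_arm:
  rows:
    - {"az": -8.5}
    - {"az": -8.5}
    - {"az": -8.5}
    - {"az": -8.5}
    - {"az": -8.5}
    - {"az": -8.5}
    - {"az": -8.5}
    - {"az": -8.5}

```text
invalid input
```

```bash
cat >> h.py <<'E'
from scipy.spatial.transform import Rotation as Ro
C=np.array([.625,-.1091]);YAW=.194
def cf(p): # world->chest frame
    d=np.array(p[:2])-C;c,s=np.cos(YAW),np.sin(YAW);return np.array([c*d[0]+s*d[1],-s*d[0]+c*d[1],p[2]])
def wf(p):
    c,s=np.cos(YAW),np.sin(YAW);return np.array([C[0]+c*p[0]-s*p[1],C[1]+s*p[0]+c*p[1],p[2]])
def goal(l,tip=0):
    """print tool-frame shift mm and turn deg to TCP at chest-frame l, tool down, tool y along chest x"""
    from station import bot
    o=bot.get_obs();w=o["tool_rot"];R=Ro.from_quat([w[1],w[2],w[3],w[0]])
    c,s=np.cos(YAW),np.sin(YAW);G=Ro.from_matrix(np.array([[-s,c,0],[c,s,0],[0,0,-1]]).T.T)
    print("t",round(o["t"],2),"tcp chest",cf(o["eef_pos"]).round(4),"F",o["contact_force"].round(2),"w",round(o["gripper_width"],3),"gf",o["grasp_force"])
    print("turn",np.degrees((R.inv()*G).as_rotvec()).round(2),"shift now",(1e3*R.inv().apply(wf(l)-o["eef_pos"])).round(1),"after",(1e3*G.inv().apply(wf(l)-o["eef_pos"])).round(1),"q",o["q"].round(2))
E
python3 -c "
from h import *
goal([-.172,-.105,.2])"
```

```text
t 0.1 tcp chest [-0.4459 -0.4309  0.2304] F [-0.24  0.07 -0.29] w 0.999 gf 0.0
turn [-8.000e-02 -6.000e-02 -7.747e+01] shift now [ 338.1 -258.6   30.8] after [325.9 273.9  30.4] q [ 1.05  0.48  0.02  1.56 -0.01  1.11 -0.08]
```

jog_arm:
  rows:
    - {"fingers": 0, "x": 35, "y": -27, "z": 0, "ax": 0, "ay": 0, "az": 0}
    - {"fingers": 0, "x": 35, "y": -27, "z": 0, "ax": 0, "ay": 0, "az": 0}
    - {"fingers": 0, "x": 35, "y": -27, "z": 0, "ax": 0, "ay": 0, "az": 0}
    - {"fingers": 0, "x": 35, "y": -27, "z": 0, "ax": 0, "ay": 0, "az": 0}
    - {"fingers": 0, "x": 35, "y": -27, "z": 0, "ax": 0, "ay": 0, "az": 0}
    - {"fingers": 0, "x": 35, "y": -27, "z": 0, "ax": 0, "ay": 0, "az": 0}
    - {"fingers": 0, "x": 35, "y": -27, "z": 0, "ax": 0, "ay": 0, "az": 0}
    - {"fingers": 0, "x": 35, "y": -27, "z": 0, "ax": 0, "ay": 0, "az": 0}

```text
t: 0.9
eef_pos: [0.441, -0.3063, 0.2311]
tool_rot: [-0.0, 0.979, 0.205, -0.0]
contact_force: [0.8, 0.2, -0.3]
gripper_width: -0.001
grasp_force: 0.0
```

jog_arm:
  rows:
    - {"fingers": 0, "x": 0, "y": 0, "z": 0, "ax": 0, "ay": 0, "az": -8.5}
    - {"fingers": 0, "x": 0, "y": 0, "z": 0, "ax": 0, "ay": 0, "az": -8.5}
    - {"fingers": 0, "x": 0, "y": 0, "z": 0, "ax": 0, "ay": 0, "az": -8.5}
    - {"fingers": 0, "x": 0, "y": 0, "z": 0, "ax": 0, "ay": 0, "az": -8.5}
    - {"fingers": 0, "x": 0, "y": 0, "z": 0, "ax": 0, "ay": 0, "az": -8.5}
    - {"fingers": 0, "x": 0, "y": 0, "z": 0, "ax": 0, "ay": 0, "az": -8.5}
    - {"fingers": 0, "x": 0, "y": 0, "z": 0, "ax": 0, "ay": 0, "az": -8.5}
    - {"fingers": 0, "x": 0, "y": 0, "z": 0, "ax": 0, "ay": 0, "az": -8.5}

```text
t: 1.7
eef_pos: [0.4403, -0.308, 0.2309]
tool_rot: [-0.0, 0.695, 0.719, -0.0]
contact_force: [0.4, -0.6, -0.1]
gripper_width: -0.003
grasp_force: 0.0
```

```bash
python3 -c "
from h import *
goal([-.172,-.105,.2])"
```

```text
t 1.7 tcp chest [-0.2196 -0.1595  0.2309] F [ 0.43 -0.56 -0.09] w -0.003 gf 0.0
turn [-0.04 -0.03 -9.12] shift now [61.4 38.4 30.9] after [54.5 47.6 30.9] q [ 0.75  0.27 -0.31  1.87  0.1   1.02  0.44]
```

jog_arm:
  rows:
    - {"fingers": 0, "x": 0, "y": 0, "z": 0, "ax": 0, "ay": 0, "az": -4.6}
    - {"fingers": 0, "x": 0, "y": 0, "z": 0, "ax": 0, "ay": 0, "az": -4.5}
    - {"fingers": 0, "x": 18, "y": 16, "z": 15, "ax": 0, "ay": 0, "az": 0}
    - {"fingers": 0, "x": 18, "y": 16, "z": 15, "ax": 0, "ay": 0, "az": 0}
    - {"fingers": 0, "x": 18.5, "y": 15.5, "z": 30, "ax": 0, "ay": 0, "az": 0}
    - {"fingers": 0, "x": 0, "y": 0, "z": 40, "ax": 0, "ay": 0, "az": 0}
    - {"fingers": 0, "x": 0, "y": 0, "z": 40, "ax": 0, "ay": 0, "az": 0}
    - {"fingers": 0, "x": 0, "y": 0, "z": 35, "ax": 0, "ay": 0, "az": 0}

```text
t: 2.5
eef_pos: [0.4765, -0.2453, 0.0544]
tool_rot: [-0.001, 0.638, 0.77, -0.0]
contact_force: [-0.4, 0.2, 0.4]
gripper_width: 0.001
grasp_force: 0.0
```

```bash
python3 -c "
from h import *
goal([-.1465,-.105,.053])"
```

```text
t 2.5 tcp chest [-0.172  -0.105   0.0544] F [-0.45  0.18  0.36] w 0.001 gf 0.0
turn [-0.05 -0.04 -0.34] shift now [ 0.2 25.5  1.3] after [ 0.  25.5  1.4] q [ 0.61  0.51 -0.31  2.01  0.25  0.66  0.33]
```

jog_arm:
  rows:
    - {"fingers": 0, "x": 0, "y": 9, "z": 0, "ax": 0, "ay": 0, "az": 0}
    - {"fingers": 0, "x": 0, "y": 8, "z": 0, "ax": 0, "ay": 0, "az": 0}
    - {"fingers": 0, "x": 0, "y": 6, "z": 0, "ax": 0, "ay": 0, "az": 0}
    - {"fingers": 0, "x": 0, "y": 6, "z": 0, "ax": 0, "ay": 0, "az": 0}
    - {"fingers": 0, "x": 0, "y": 6, "z": 0, "ax": 0, "ay": 0, "az": 0}
    - {"fingers": 0, "x": 0, "y": 6, "z": 0, "ax": 0, "ay": 0, "az": 0}
    - {"fingers": 0, "x": 0, "y": 6, "z": 0, "ax": 0, "ay": 0, "az": 0}
    - {"fingers": 0, "x": 0, "y": 6, "z": 0, "ax": 0, "ay": 0, "az": 0}

```text
t: 3.3
eef_pos: [0.5297, -0.236, 0.0565]
tool_rot: [0.0, 0.638, 0.77, -0.0]
contact_force: [-2.2, -1.0, 1.2]
gripper_width: 0.0
grasp_force: 1.0
```

```bash
python3 -c "
from h import *
goal([-.1085,-.105,.053])"
```

```text
t 3.3 tcp chest [-0.118  -0.1061  0.0565] F [-2.15 -1.02  1.22] w 0.0 gf 1.0028442608745536
turn [ 0.01  0.02 -0.38] shift now [1.2 9.5 3.5] after [1.1 9.5 3.5] q [ 0.55  0.56 -0.31  1.9   0.25  0.71  0.28]
```

Contact shows about 2 N. I'll go on in smaller steps until the stop.

jog_arm:
  rows:
    - {"fingers": 0, "x": 0, "y": 2.5, "z": 0, "ax": 0, "ay": 0, "az": 0}
    - {"fingers": 0, "x": 0, "y": 2, "z": 0, "ax": 0, "ay": 0, "az": 0}
    - {"fingers": 0, "x": 0, "y": 1.5, "z": 0, "ax": 0, "ay": 0, "az": 0}
    - {"fingers": 0, "x": 0, "y": 1, "z": 0, "ax": 0, "ay": 0, "az": 0}
    - {"fingers": 0, "x": 0, "y": 1, "z": 0, "ax": 0, "ay": 0, "az": 0}
    - {"fingers": 0, "x": 0, "y": 0, "z": 0, "ax": 0, "ay": 0, "az": 0}
    - {"fingers": 0, "x": 0, "y": 0, "z": 0, "ax": 0, "ay": 0, "az": 0}
    - {"fingers": 0, "x": 0, "y": 0, "z": 0, "ax": 0, "ay": 0, "az": 0}

```text
t: 4.1
eef_pos: [0.5371, -0.2343, 0.0563]
tool_rot: [0.0, 0.638, 0.77, 0.0]
contact_force: [-0.8, 0.1, -0.1]
gripper_width: -0.002
grasp_force: 0.3
```

```bash
python3 -c "
from h import *
goal([-.1085,-.105,.053])"
```

```text
t 4.1 tcp chest [-0.1104 -0.1059  0.0563] F [-0.77  0.08 -0.08] w -0.002 gf 0.3208720497786999
turn [ 0.01 -0.   -0.36] shift now [0.9 1.8 3.3] after [0.9 1.9 3.3] q [ 0.54  0.57 -0.31  1.89  0.25  0.72  0.28]
```

jog_arm:
  rows:
    - {"fingers": 0, "x": 0, "y": 1, "z": 0, "ax": 0, "ay": 0, "az": 0}
    - {"fingers": 0, "x": 0, "y": 1, "z": 0, "ax": 0, "ay": 0, "az": 0}
    - {"fingers": 0, "x": 0, "y": 1, "z": 0, "ax": 0, "ay": 0, "az": 0}
    - {"fingers": 0, "x": 0, "y": 0.5, "z": 0, "ax": 0, "ay": 0, "az": 0}
    - {"fingers": 0, "x": 0, "y": 0.5, "z": 0, "ax": 0, "ay": 0, "az": 0}
    - {"fingers": 0, "x": 0, "y": 0, "z": 0, "ax": 0, "ay": 0, "az": 0}
    - {"fingers": 0, "x": 0, "y": 0, "z": 0, "ax": 0, "ay": 0, "az": 0}
    - {"fingers": 0, "x": 0, "y": 0, "z": 0, "ax": 0, "ay": 0, "az": 0}

```text
t: 4.9
eef_pos: [0.5397, -0.2338, 0.0562]
tool_rot: [-0.001, 0.638, 0.77, -0.001]
contact_force: [-5.6, -0.0, 4.3]
gripper_width: 0.0
grasp_force: 2.9
```

```bash
python3 -c "
from h import *
goal([-.1085,-.105,.053])"
```

```text
t 4.9 tcp chest [-0.1077 -0.1059  0.0562] F [-5.64 -0.03  4.31] w 0.0 gf 2.882846232969314
turn [-0.14 -0.02 -0.39] shift now [ 0.9 -0.8  3.2] after [ 0.9 -0.8  3.2] q [ 0.53  0.57 -0.31  1.88  0.25  0.73  0.28]
```

jog_arm:
  rows:
    - {"fingers": 0, "x": 0, "y": 1, "z": 0, "ax": 0, "ay": 0, "az": 0}
    - {"fingers": 0, "x": 0, "y": 1, "z": 0, "ax": 0, "ay": 0, "az": 0}
    - {"fingers": 0, "x": 0, "y": 1, "z": 0, "ax": 0, "ay": 0, "az": 0}
    - {"fingers": 0, "x": 0, "y": 0, "z": 0, "ax": 0, "ay": 0, "az": 0}
    - {"fingers": 0, "x": 0, "y": 0, "z": 0, "ax": 0, "ay": 0, "az": 0}
    - {"fingers": 0, "x": 0, "y": 0, "z": 0, "ax": 0, "ay": 0, "az": 0}
    - {"fingers": 0, "x": 0, "y": 0, "z": 0, "ax": 0, "ay": 0, "az": 0}
    - {"fingers": 0, "x": 0, "y": 0, "z": 0, "ax": 0, "ay": 0, "az": 0}

```text
t: 5.7
eef_pos: [0.5399, -0.2338, 0.0561]
tool_rot: [-0.003, 0.638, 0.77, -0.003]
contact_force: [-13.8, -0.7, 11.4]
gripper_width: -0.002
grasp_force: 6.8
```

```bash
python3 -c "
from h import *
goal([-.1085,-.105,.053])"
```

```text
t 5.7 tcp chest [-0.1076 -0.106   0.0561] F [-13.81  -0.75  11.41] w -0.002 gf 6.782134973618668
turn [-0.43 -0.06 -0.45] shift now [ 1.  -0.9  3.1] after [ 1.  -0.9  3.1] q [ 0.53  0.58 -0.3   1.88  0.25  0.73  0.27]
```

jog_arm:
  rows:
    - {"fingers": 0, "x": 0, "y": -20, "z": 0, "ax": 0, "ay": 0, "az": 0}
    - {"fingers": 0, "x": 0, "y": -30, "z": 0, "ax": 0, "ay": 0, "az": 0}
    - {"fingers": 0, "x": 0, "y": 0, "z": -45, "ax": 0, "ay": 0, "az": -0.4}
    - {"fingers": 30, "x": 0, "y": 0, "z": -45, "ax": 0, "ay": 0, "az": 0}
    - {"fingers": 30, "x": 0, "y": 0, "z": -45, "ax": 0, "ay": 0, "az": 0}
    - {"fingers": 30, "x": 40, "y": 0, "z": -20, "ax": 0, "ay": 0, "az": 0}
    - {"fingers": 30, "x": 40, "y": 0, "z": 0, "ax": 0, "ay": 0, "az": 0}
    - {"fingers": 30, "x": 40, "y": 0, "z": 0, "ax": 0, "ay": 0, "az": 0}

```text
t: 6.5
eef_pos: [0.4727, -0.1232, 0.2127]
tool_rot: [0.002, 0.635, 0.772, 0.001]
contact_force: [0.4, 0.7, -0.0]
gripper_width: 0.353
grasp_force: 0.0
```

```bash
python3 -c "
from h import *
goal([-.125,.055,.200])"
```

```text
t 6.5 tcp chest [-0.1522  0.0155  0.2127] F [ 0.38  0.75 -0.03] w 0.353 gf 0.0
turn [0.24 0.08 0.01] shift now [39.5 27.1 12.8] after [39.5 27.2 12.7] q [ 0.52  0.22 -0.44  1.99  0.12  0.95  0.21]
```

jog_arm:
  rows:
    - {"fingers": 30, "x": 20, "y": 13, "z": 0, "ax": 0, "ay": 0, "az": 0}
    - {"fingers": 30, "x": 19.5, "y": 14, "z": 0, "ax": 0, "ay": 0, "az": 0}
    - {"fingers": 30, "x": 0, "y": 0, "z": 0, "ax": 0, "ay": 0, "az": 0}
    - {"fingers": 30, "x": 0, "y": 0, "z": 0, "ax": 0, "ay": 0, "az": 0}
    - {"fingers": 30, "x": 0, "y": 0, "z": 0, "ax": 0, "ay": 0, "az": 0}
    - {"fingers": 30, "x": 0, "y": 0, "z": 0, "ax": 0, "ay": 0, "az": 0}
    - {"fingers": 30, "x": 0, "y": 0, "z": 0, "ax": 0, "ay": 0, "az": 0}
    - {"fingers": 30, "x": 0, "y": 0, "z": 0, "ax": 0, "ay": 0, "az": 0}

```text
t: 7.3
eef_pos: [0.4904, -0.0812, 0.2113]
tool_rot: [0.0, 0.635, 0.772, -0.0]
contact_force: [-0.4, -0.5, 0.1]
gripper_width: 0.351
grasp_force: 0.0
```

```bash
python3 - <<'E'
from h import *
goal([-.125,.055,.131])
from station import bot
a=[]
for n,(u,v) in dict(top=(305,225),scene=(245,190)).items():
    p=cv2.cvtColor(bot.read_camera(n)["pixels"],cv2.COLOR_RGB2BGR)[v-65:v+65,u-90:u+90];a.append(cv2.resize(p,None,fx=2.2,fy=2.2,interpolation=cv2.INTER_CUBIC))
cv2.imwrite("pics/pre.png",np.hstack(a))
E
```

```text
t 7.3 tcp chest [-0.1267  0.0533  0.2113] F [-0.44 -0.54  0.07] w 0.351 gf 0.0
turn [ 0.    0.   -0.02] shift now [ 1.7  1.7 80.3] after [ 1.7  1.7 80.3] q [ 0.44  0.24 -0.47  1.97  0.13  0.96  0.11]
```

View pics/pre.png

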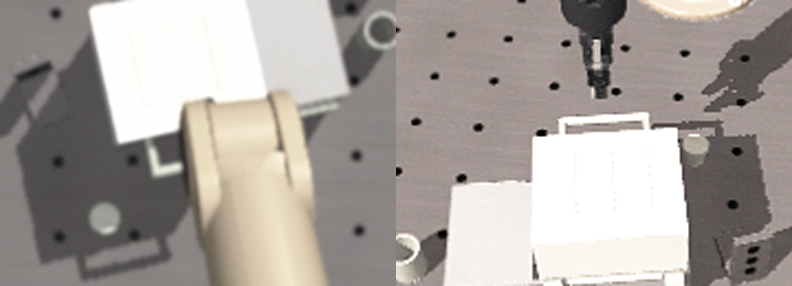

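The view shows the drawer lip drawn up to the bay. The fingertips at (600,95) are centred over the bar, which spans (560–648,122). Descending now.

jog_arm:
  rows:
    - {"fingers": 30, "x": 1.5, "y": 1.7, "z": 10, "ax": 0, "ay": 0, "az": 0}
    - {"fingers": 30, "x": 0, "y": 0, "z": 15, "ax": 0, "ay": 0, "az": 0}
    - {"fingers": 30, "x": 0, "y": 0, "z": 15, "ax": 0, "ay": 0, "az": 0}
    - {"fingers": 30, "x": 0, "y": 0, "z": 10, "ax": 0, "ay": 0, "az": 0}
    - {"fingers": 30, "x": 0, "y": 0, "z": 10, "ax": 0, "ay": 0, "az": 0}
    - {"fingers": 30, "x": 0, "y": 0, "z": 10, "ax": 0, "ay": 0, "az": 0}
    - {"fingers": 30, "x": 0, "y": 0, "z": 10, "ax": 0, "ay": 0, "az": 0}
    - {"fingers": 30, "x": 0, "y": 0, "z": 0, "ax": 0, "ay": 0, "az": 0}

```text
t: 8.2
eef_pos: [0.491, -0.0788, 0.1299]
tool_rot: [-0.001, 0.635, 0.772, -0.001]
contact_force: [0.1, -0.4, -0.1]
gripper_width: 0.351
grasp_force: 0.0
```

jog_arm:
  force: 25
  rows:
    - {"fingers": 8, "x": 0, "y": 0, "z": 0, "ax": 0, "ay": 0, "az": 0}
    - {"fingers": 8, "x": 0, "y": 0, "z": 0, "ax": 0, "ay": 0, "az": 0}
    - {"fingers": 6, "x": 0, "y": 0, "z": 0, "ax": 0, "ay": 0, "az": 0}
    - {"fingers": 4, "x": 0, "y": 0, "z": 0, "ax": 0, "ay": 0, "az": 0}
    - {"fingers": 0, "x": 0, "y": 0, "z": 0, "ax": 0, "ay": 0, "az": 0}
    - {"fingers": 0, "x": 0, "y": 0, "z": 0, "ax": 0, "ay": 0, "az": 0}
    - {"fingers": 0, "x": 0, "y": 0, "z": 0, "ax": 0, "ay": 0, "az": 0}
    - {"fingers": 0, "x": 0, "y": 0, "z": 0, "ax": 0, "ay": 0, "az": 0}

```text
t: 9.0
eef_pos: [0.4906, -0.0791, 0.1314]
tool_rot: [-0.001, 0.635, 0.772, -0.001]
contact_force: [-5.3, 0.5, 2.3]
gripper_width: 0.127
grasp_force: 24.7
```

```bash
python3 -c "
from h import *
goal([-.125,.055,.131])"
```

```text
t 9.0 tcp chest [-0.1261  0.0554  0.1314] F [-5.27  0.51  2.34] w 0.127 gf 24.74252700805664
turn [-0.13  0.01  0.02] shift now [-0.4  1.1  0.4] after [-0.4  1.1  0.4] q [ 0.4   0.35 -0.44  2.04  0.21  0.79  0.03]
```

```bash
cat >> h.py <<'E'
def bar(th,r=.2151,f=np.pi-np.arctan2(65,205)):return np.array([.08+r*np.cos(f-th),.085+r*np.sin(f-th)])
def theta():
    from station import bot
    p=cf(bot.get_obs()["eef_pos"]);v=np.array([p[0]-.08,p[2]+.019-.085]);print("theta",(np.pi-np.arctan2(65,205)-np.arctan2(v[1],v[0])).round(3),"r",np.hypot(*v).round(4))
E
python3 -c "
from h import *
theta()
t=np.r_[np.linspace(0,.96,25),np.linspace(.98,1.06,5)]
b=np.array([bar(x) for x in t])*1e3
for x,d in zip(t[1:],np.diff(b,axis=0)):print(round(x,2),'y',d[0].round(1),'z',(-d[1]).round(1))"
```

```text
theta 0.0 r 0.2162
0.04 y 2.8 z -8.1
0.08 y 3.1 z -8.0
0.12 y 3.4 z -7.9
0.16 y 3.7 z -7.8
0.2 y 4.0 z -7.6
0.24 y 4.3 z -7.4
0.28 y 4.6 z -7.3
0.32 y 4.9 z -7.1
0.36 y 5.2 z -6.9
0.4 y 5.5 z -6.7
0.44 y 5.7 z -6.4
0.48 y 6.0 z -6.2
0.52 y 6.2 z -6.0
0.56 y 6.4 z -5.7
0.6 y 6.7 z -5.4
0.64 y 6.9 z -5.2
0.68 y 7.1 z -4.9
0.72 y 7.3 z -4.6
0.76 y 7.5 z -4.3
0.8 y 7.6 z -4.0
0.84 y 7.8 z -3.7
0.88 y 7.9 z -3.4
0.92 y 8.0 z -3.1
0.96 y 8.2 z -2.7
0.98 y 4.1 z -1.2
1.0 y 4.1 z -1.2
1.02 y 4.2 z -1.1
1.04 y 4.2 z -1.0
1.06 y 4.2 z -0.9
```

jog_arm:
  force: 30
  rows:
    - {"fingers": 0, "x": 0, "y": 2.8, "z": -8.1, "ax": 0, "ay": 0, "az": 0}
    - {"fingers": 0, "x": 0, "y": 3.1, "z": -8, "ax": 0, "ay": 0, "az": 0}
    - {"fingers": 0, "x": 0, "y": 3.4, "z": -7.9, "ax": 0, "ay": 0, "az": 0}
    - {"fingers": 0, "x": 0, "y": 3.7, "z": -7.8, "ax": 0, "ay": 0, "az": 0}
    - {"fingers": 0, "x": 0, "y": 4, "z": -7.6, "ax": 0, "ay": 0, "az": 0}
    - {"fingers": 0, "x": 0, "y": 4.3, "z": -7.4, "ax": 0, "ay": 0, "az": 0}
    - {"fingers": 0, "x": 0, "y": 0, "z": 0, "ax": 0, "ay": 0, "az": 0}
    - {"fingers": 0, "x": 0, "y": 0, "z": 0, "ax": 0, "ay": 0, "az": 0}

```text
t: 9.8
eef_pos: [0.5108, -0.075, 0.1783]
tool_rot: [-0.001, 0.635, 0.772, -0.002]
contact_force: [-8.6, -0.2, -0.9]
gripper_width: 0.122
grasp_force: 29.5
```

```bash
python3 -c "
from h import *
theta();b=bar(.24);goal([b[0],.055,b[1]-.019])"
```

```text
theta 0.238 r 0.2168
t 9.8 tcp chest [-0.1055  0.0555  0.1783] F [-8.61 -0.23 -0.88] w 0.122 gf 29.529382288455963
turn [-0.24 -0.01  0.02] shift now [-0.5  1.8  0.4] after [-0.5  1.8  0.4] q [ 0.41  0.32 -0.46  1.96  0.18  0.91  0.06]
```

jog_arm:
  rows:
    - {"fingers": 0, "x": 0, "y": 3.6, "z": -7.4, "ax": 0, "ay": 0, "az": 0}
    - {"fingers": 0, "x": 0, "y": 3.9, "z": -7.2, "ax": 0, "ay": 0, "az": 0}
    - {"fingers": 0, "x": 0, "y": 5.2, "z": -6.9, "ax": 0, "ay": 0, "az": 0}
    - {"fingers": 0, "x": 0, "y": 5.5, "z": -6.7, "ax": 0, "ay": 0, "az": 0}
    - {"fingers": 0, "x": 0, "y": 5.7, "z": -6.4, "ax": 0, "ay": 0, "az": 0}
    - {"fingers": 0, "x": 0, "y": 6, "z": -6.2, "ax": 0, "ay": 0, "az": 0}
    - {"fingers": 0, "x": 0, "y": 6.2, "z": -6, "ax": 0, "ay": 0, "az": 0}
    - {"fingers": 0, "x": 0, "y": 0, "z": 0, "ax": 0, "ay": 0, "az": 0}

```text
t: 10.6
eef_pos: [0.5488, -0.0673, 0.2274]
tool_rot: [0.0, 0.635, 0.773, -0.0]
contact_force: [-9.7, -0.7, 5.5]
gripper_width: 0.128
grasp_force: 29.9
```

```bash
python3 -c "
from h import *
theta();b=bar(.52);goal([b[0],.055,b[1]-.019])"
```

```text
theta 0.526 r 0.2181
t 10.6 tcp chest [-0.0667  0.0557  0.2274] F [-9.74 -0.73  5.48] w 0.128 gf 29.87225353717804
turn [0.02 0.03 0.05] shift now [-0.7  1.1  3.1] after [-0.7  1.1  3.1] q [ 0.39  0.32 -0.46  1.83  0.16  1.03  0.06]
```

jog_arm:
  rows:
    - {"fingers": 0, "x": 0, "y": 5.6, "z": -6.6, "ax": 0, "ay": 0, "az": 0}
    - {"fingers": 0, "x": 0, "y": 5.9, "z": -6.3, "ax": 0, "ay": 0, "az": 0}
    - {"fingers": 0, "x": 0, "y": 6.9, "z": -5.2, "ax": 0, "ay": 0, "az": 0}
    - {"fingers": 0, "x": 0, "y": 7.1, "z": -4.9, "ax": 0, "ay": 0, "az": 0}
    - {"fingers": 0, "x": 0, "y": 7.3, "z": -4.6, "ax": 0, "ay": 0, "az": 0}
    - {"fingers": 0, "x": 0, "y": 7.5, "z": -4.3, "ax": 0, "ay": 0, "az": 0}
    - {"fingers": 0, "x": 0, "y": 0, "z": 0, "ax": 0, "ay": 0, "az": 0}
    - {"fingers": 0, "x": 0, "y": 0, "z": 0, "ax": 0, "ay": 0, "az": 0}

```text
t: 11.4
eef_pos: [0.5879, -0.0595, 0.2578]
tool_rot: [-0.0, 0.635, 0.773, 0.0]
contact_force: [-5.1, 2.0, 4.1]
gripper_width: 0.126
grasp_force: 30.3
```

```bash
python3 -c "
from h import *
theta();b=bar(.76);goal([b[0],.055,b[1]-.019])"
```

```text
theta 0.755 r 0.2196
t 11.4 tcp chest [-0.0269  0.0559  0.2578] F [-5.12  1.97  4.15] w 0.126 gf 30.301250517368317
turn [ 0.01 -0.01  0.05] shift now [-0.9  3.   3.4] after [-0.9  3.   3.4] q [ 0.35  0.35 -0.46  1.71  0.17  1.12  0.04]
```

```bash
python3 -c "
from h import *
P=np.array([[-.1261,.1504],[-.1055,.1973],[-.0667,.2464],[-.0269,.2768]])
for free in (0,1):
  r=least_squares(lambda p:np.hypot(*(P-p[:2]).T)-(p[2] if free else .2151),[.08,.085,.215]);h=r.x;v=P-h[:2]
  print(h,r.fun*1e3,np.pi-np.arctan2(65,205)-np.arctan2(v[:,1],v[:,0]))
r=least_squares(lambda p:np.r_[np.hypot(*(P-p[:2]).T)-.2151, np.array([p[0]-.08,p[1]-.085])*.3],[.08,.085]);print(r.x)
"
```

```text
[0.08071545 0.09018489 0.215     ] [ 0.30308665 -0.2748604  -0.31062504  0.32117942] [-0.02372432  0.21495492  0.5073258   0.74066171]
[0.08880621 0.08383564 0.22498726] [-0.00839351  0.02176506 -0.02204138  0.00866982] [-0.00668022  0.22148581  0.50053931  0.72360705]
[0.08015234 0.08937054]
```

jog_arm:
  rows:
    - {"fingers": 0, "x": 0, "y": 5.1, "z": -4, "ax": 0, "ay": 0, "az": 0}
    - {"fingers": 0, "x": 0, "y": 5.7, "z": -3, "ax": 0, "ay": 0, "az": 0}
    - {"fingers": 0, "x": 0, "y": 5.8, "z": -2.8, "ax": 0, "ay": 0, "az": 0}
    - {"fingers": 0, "x": 0, "y": 5.9, "z": -2.6, "ax": 0, "ay": 0, "az": 0}
    - {"fingers": 0, "x": 0, "y": 6, "z": -2.4, "ax": 0, "ay": 0, "az": 0}
    - {"fingers": 0, "x": 0, "y": 6, "z": -2.2, "ax": 0, "ay": 0, "az": 0}
    - {"fingers": 0, "x": 0, "y": 0, "z": 0, "ax": 0, "ay": 0, "az": 0}
    - {"fingers": 0, "x": 0, "y": 0, "z": 0, "ax": 0, "ay": 0, "az": 0}

```text
t: 12.2
eef_pos: [0.6222, -0.0526, 0.2744]
tool_rot: [0.0, 0.635, 0.773, 0.001]
contact_force: [-2.5, 5.0, 2.3]
gripper_width: 0.127
grasp_force: 30.4
```

```bash
cat >> h.py <<'E'
def st():
    from station import bot
    o=bot.get_obs();p=cf(o["eef_pos"]);v=np.array([p[0]-.0805,p[2]+.019-.0897]);a=np.arctan2(v[1],v[0])
    F=o["contact_force"];fx=F[0]*np.cos(YAW)+F[1]*np.sin(YAW)
    print("t",round(o["t"],2),"th",(2.8345-a).round(3),"r",np.hypot(*v).round(4),"Frad",(fx*np.cos(a)+F[2]*np.sin(a)).round(2),"Fopen",(fx*np.sin(a)-F[2]*np.cos(a)).round(2),"gf",round(o["grasp_force"],1),"w",round(o["gripper_width"],3),"turnchk",o["tool_rot"].round(3))
E
python3 -c "
from h import *
st()"
```

```text
t 12.2 th 0.922 r 0.2162 Frad 2.71 Fopen -0.64 gf 30.4 w 0.127 turnchk [0.    0.635 0.773 0.001]
```

jog_arm:
  rows:
    - {"fingers": 0, "x": 0.5, "y": 6.1, "z": -2.1, "ax": 0, "ay": 0, "az": 0}
    - {"fingers": 0, "x": 0.5, "y": 6.2, "z": -1.9, "ax": 0, "ay": 0, "az": 0}
    - {"fingers": 0, "x": 0, "y": 6.2, "z": -1.7, "ax": 0, "ay": 0, "az": 0}
    - {"fingers": 0, "x": 0, "y": 6.3, "z": -1.5, "ax": 0, "ay": 0, "az": 0}
    - {"fingers": 0, "x": 0, "y": 6.3, "z": -1.3, "ax": 0, "ay": 0, "az": 0}
    - {"fingers": 0, "x": 0, "y": 0, "z": 0, "ax": 0, "ay": 0, "az": 0}
    - {"fingers": 0, "x": 0, "y": 0, "z": 0, "ax": 0, "ay": 0, "az": 0}
    - {"fingers": 0, "x": 0, "y": 0, "z": 0, "ax": 0, "ay": 0, "az": 0}

```text
t: 13.0
eef_pos: [0.652, -0.0466, 0.2826]
tool_rot: [0.0, 0.635, 0.772, 0.0]
contact_force: [-1.5, 2.5, 3.1]
gripper_width: 0.123
grasp_force: 31.2
```

```bash
python3 - <<'E'
from h import *
st()
from station import bot
a=[]
c=bot.read_camera("scene");d=bot.read_camera("top");pickle.dump((c,d),open("d1.pkl","wb"))
for p,(u,v) in ((d,(305,190)),(c,(245,190))):
    q=cv2.cvtColor(p["pixels"],cv2.COLOR_RGB2BGR)[v-75:v+75,u-75:u+75];a.append(cv2.resize(q,None,fx=2.6,fy=2.6,interpolation=cv2.INTER_CUBIC))
cv2.imwrite("pics/up.png",np.hstack(a))
E
```

```text
t 13.0 th 1.068 r 0.216 Frad 3.28 Fopen -0.34 gf 31.2 w 0.123 turnchk [0.    0.635 0.772 0.   ]
```

View pics/up.png

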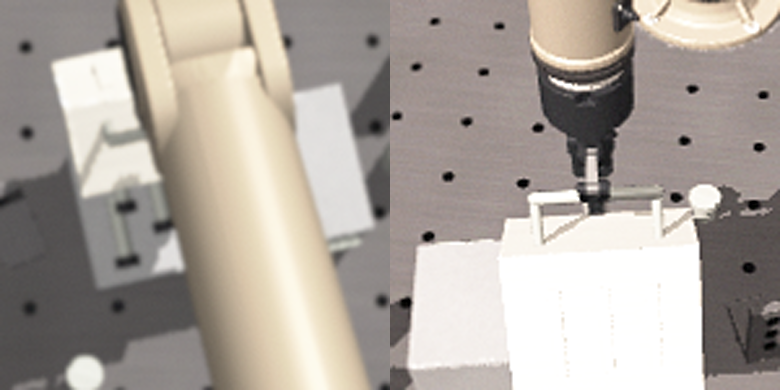

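The picture shows the bar pinched at its middle (595,190) and the hatch raised, with its front-top edge running (503,250)–(697,243). I'll check the angle against projections.

```bash
python3 - <<'E'
from h import *
c,d=pickle.load(open("d1.pkl","rb"))
def hp(th,x,y,z):
    return wf([.08+x*np.cos(th)+z*np.sin(th),.055+y,.085-x*np.sin(th)+z*np.cos(th)])
for th in(.98,1.04,1.07,1.1,1.16):
    P=[hp(th,-.16,-.09,.09),hp(th,-.16,.09,.09),hp(th,-.16,-.09,0),hp(th,-.205,-.055,.065),hp(th,-.205,.055,.065)]
    u=proj(c,P);print(th,((u-[170,115]+.5)*2.6-.5+[390,0]).round(0).tolist())
E
```

```text
0.98 [[499.0, 242.0], [697.0, 230.0], [508.0, 212.0], [535.0, 184.0], [655.0, 177.0]]
1.04 [[499.0, 251.0], [698.0, 239.0], [507.0, 216.0], [535.0, 192.0], [656.0, 185.0]]
1.07 [[498.0, 256.0], [698.0, 244.0], [506.0, 217.0], [535.0, 197.0], [656.0, 190.0]]
1.1 [[498.0, 261.0], [699.0, 249.0], [506.0, 219.0], [534.0, 201.0], [657.0, 194.0]]
1.16 [[498.0, 271.0], [700.0, 259.0], [505.0, 224.0], [534.0, 211.0], [658.0, 204.0]]
```

jog_arm:
  rows:
    - {"fingers": 0, "x": 0.3, "y": 5, "z": -1, "ax": 0, "ay": 0, "az": 0}
    - {"fingers": 0, "x": 0, "y": 0, "z": 0, "ax": 0, "ay": 0, "az": 0}
    - {"fingers": 0, "x": 0, "y": 0, "z": 0, "ax": 0, "ay": 0, "az": 0}
    - {"fingers": 0, "x": 0, "y": -5, "z": 1, "ax": 0, "ay": 0, "az": 0}
    - {"fingers": 0, "x": 0, "y": -6.3, "z": 1.3, "ax": 0, "ay": 0, "az": 0}
    - {"fingers": 0, "x": 0, "y": -6.3, "z": 1.5, "ax": 0, "ay": 0, "az": 0}
    - {"fingers": 0, "x": 0, "y": -6.2, "z": 1.7, "ax": 0, "ay": 0, "az": 0}
    - {"fingers": 0, "x": 0, "y": 0, "z": 0, "ax": 0, "ay": 0, "az": 0}

```text
t: 13.9
eef_pos: [0.6324, -0.0506, 0.2777]
tool_rot: [0.0, 0.635, 0.772, -0.001]
contact_force: [1.3, -2.4, 1.5]
gripper_width: 0.125
grasp_force: 31.1
```

```bash
python3 -c "
from h import *
st()"
```

```text
t 13.9 th 0.973 r 0.2161 Frad 1.25 Fopen 1.22 gf 31.1 w 0.125 turnchk [ 0.     0.635  0.772 -0.001]
```

Now from 0.973 down to about 0.85.

jog_arm:
  rows:
    - {"fingers": 0, "x": 0, "y": -6.2, "z": 1.9, "ax": 0, "ay": 0, "az": 0}
    - {"fingers": 0, "x": 0, "y": -6.1, "z": 2.1, "ax": 0, "ay": 0, "az": 0}
    - {"fingers": 0, "x": 0, "y": -6, "z": 2.2, "ax": 0, "ay": 0, "az": 0}
    - {"fingers": 0, "x": 0, "y": -6, "z": 2.4, "ax": 0, "ay": 0, "az": 0}
    - {"fingers": 0, "x": 0, "y": 0, "z": 0, "ax": 0, "ay": 0, "az": 0}
    - {"fingers": 0, "x": 0, "y": 0, "z": 0, "ax": 0, "ay": 0, "az": 0}
    - {"fingers": 0, "x": 0, "y": 0, "z": 0, "ax": 0, "ay": 0, "az": 0}
    - {"fingers": 0, "x": 0, "y": 0, "z": 0, "ax": 0, "ay": 0, "az": 0}

```text
t: 14.7
eef_pos: [0.6093, -0.055, 0.2689]
tool_rot: [0.0, 0.635, 0.772, -0.0]
contact_force: [1.8, -6.9, 0.5]
gripper_width: 0.124
grasp_force: 31.2
```

jog_arm:
  rows:
    - {"fingers": 0, "x": 0, "y": 0, "z": 0, "ax": 0, "ay": 0, "az": 0}
    - {"fingers": 0, "x": 0, "y": 0, "z": 0, "ax": 0, "ay": 0, "az": 0}
    - {"fingers": 0, "x": 0, "y": 0, "z": 0, "ax": 0, "ay": 0, "az": 0}
    - {"fingers": 0, "x": 0, "y": 0, "z": 0, "ax": 0, "ay": 0, "az": 0}
    - {"fingers": 0, "x": 0, "y": 0, "z": 0, "ax": 0, "ay": 0, "az": 0}
    - {"fingers": 0, "x": 0, "y": 0, "z": 0, "ax": 0, "ay": 0, "az": 0}
    - {"fingers": 0, "x": 0, "y": 0, "z": 0, "ax": 0, "ay": 0, "az": 0}
    - {"fingers": 0, "x": 0, "y": 0, "z": 0, "ax": 0, "ay": 0, "az": 0}

```text
t: 15.5
eef_pos: [0.6094, -0.055, 0.2689]
tool_rot: [0.0, 0.635, 0.772, -0.0]
contact_force: [1.4, -5.7, 0.1]
gripper_width: 0.129
grasp_force: 31.2
```

```bash
python3 - <<'E'
from h import *
st()
from station import bot
a=[]
c=bot.read_camera("scene");d=bot.read_camera("top")
def hp(th,x,y,z):
    return wf([.08+x*np.cos(th)+z*np.sin(th),.055+y,.085-x*np.sin(th)+z*np.cos(th)])
for th in(.79,.85,.91):
    u=proj(c,[hp(th,-.16,-.09,.09),hp(th,-.16,.09,.09),hp(th,-.205,-.055,.065),hp(th,-.205,.055,.065)]);print(th,((u-[170,115]+.5)*2.6-.5+[390,0]).round(0).tolist())
for p,(u,v) in ((d,(305,190)),(c,(245,190))):
    q=cv2.cvtColor(p["pixels"],cv2.COLOR_RGB2BGR)[v-75:v+75,u-75:u+75];a.append(cv2.resize(q,None,fx=2.6,fy=2.6,interpolation=cv2.INTER_CUBIC))
cv2.imwrite("pics/end.png",np.hstack(a))
E
```

```text
t 15.5 th 0.857 r 0.2159 Frad -0.02 Fopen 0.28 gf 31.2 w 0.129 turnchk [ 0.     0.635  0.772 -0.   ]
0.79 [[501.0, 216.0], [693.0, 205.0], [537.0, 164.0], [652.0, 158.0]]
0.85 [[500.0, 224.0], [694.0, 212.0], [536.0, 170.0], [653.0, 163.0]]
0.91 [[500.0, 232.0], [695.0, 220.0], [536.0, 176.0], [654.0, 169.0]]
```

View pics/end.png

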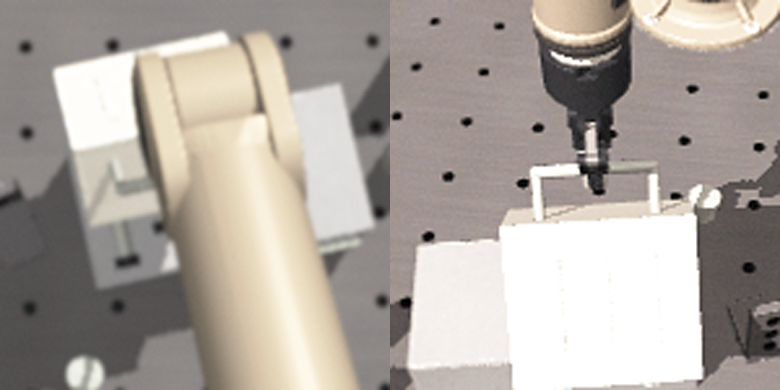

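The front-top edge at (502,224)–(695,215) and the bar at y≈170 give a hatch angle of about 0.86 rad. It is at rest and still gripped, and the drawer is home. Handing in.

```bash
python3 -c "
from station import bot
print(bot.hand_in())"
```

```text
the job is handed in; nothing more can be done
None
```

I handed the job in at 15.6 s: the drawer was pushed home, the hatch was raised to about 1.09 rad (measured 1.07 before a last small nudge) and brought back, and it was held at rest at about 0.86 rad, 7 degrees below the balance point; no verdict came back.

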